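# Load the tube rotator

## Robot

A 7-joint arm with a two-finger parallel gripper is mounted at the origin on a cart in front of the work surface, level with it; the furniture and walls round the work are solid. World frame = base frame: x ahead of the robot, y to its left, z up, the work surface at z = 0. Lengths are in m, angles in rad, forces in N, time in s.
With the tool pointing down it reaches from about 0.4 to 0.9 m from the base axis. Payload 5.5 kg.
Tool frame: the origin (TCP) lies on the centre line of the jaws, within the pads' length; the fingertips stand 19 mm ahead of it and the grasp point (between the pads) is the TCP; z points along the fingers, y is the line along which they close (so a half turn about z gives the same grasp; the last joint's range is limited). The gripper opens to 85 mm and grips with 20 to 120 N. Pads are 22 mm wide; open, the fingers measure 114 mm over their backs; the gripper's body (76 mm by 85 mm) begins 54 mm behind the grasp point. The pads swing forward as they close: fully open they stand 13 mm farther back than shut.
Start: joints at [-0.915, 0.501, -0.427, 1.55, 0.221, 1.138, -0.21], TCP at [0.249, 0.601, 0.25] pointing down, gripper open.
Joint ranges: [-2.88, 2.88], [-0.31, 2.03], [-1.54, 1.56], [0.2, 2.42], [-1.41, 4.55], [0.19, 2.02], [-2.57, 2.57]. Speed limits (rad/s): [2.57, 2.57, 3.14, 3.14, 3.14, 3.14, 3.14].

## Interface

Orientations are given as a unit quaternion [x, y, z, w].
In Python, from cell import manip gives the robot as it stands. The module is installed in compiled form; this text tells all that it offers.
- The arm moves only by the tool drive_tool, never from a script. Its argument "increments" is a list of rows, each an object of numbers: "ax", "ay", "az": the turn, a rotation vector about the tool's x, y, z in degrees; "dx", "dy", "dz": the shift along the tool's x, y, z in m; "claw": the opening, from -1 (shut) to 1 (fully open). In form: [{"ax": .., "ay": .., "az": .., "dx": .., "dy": .., "dz": .., "claw": ..}, ...]. A call has 1 to 10 rows; each row shifts and turns the commanded pose from where the row before left it, along the tool's axes as they then stand; what a row does not reach is not made up. A row lasts 1/10 s, in which the tool goes at most 50 mm and 8.59 degrees, less where a joint would pass 70% of its speed; a pose out of reach is approached as far as the arm can. A call is refused whole if a number of a shift passes 0.05 or a number of a turn 8.59, either way. A call with a gripper value outside its range is refused whole. The fingers move at their own pace and stop on an object; "squeeze" is the grip in N (left out, the last holds). Time passes only in rows, so rows that do not move let the fingers close. It gives the time, the measured TCP pose, the force, the opening and the grip force at its end, in the units of the state.
- manip.read_state(): the state, without advancing time (a new reading comes with each control period).
- manip.grab_frame(name): name is "side" or "top" or "wrist"; returns a dict with "img" (480x640x3 uint8, red, green, blue), "mtx" (3x3 intrinsics, pixels), "world_from_camera" (4x4, takes a point from camera to world coordinates). Camera axes: x right, y up, looking along -z (the intrinsics and any distortion apply to the point x, -y, -z); pixel columns grow to the right and rows downward; lengths in m; the calibration is good to about 2 mm. A picture is of the moment at which its call begins. There is no depth.
- manip.job_done(): hands the job in; it is judged then, once.
Trained networks look in a picture, given as the dict that the camera call returned (one of the last four; its "shot" number tells which), for a name from the list of things; names that differ only in an ending like _2 or _b are one class to them, and where a whole thing is asked for, a point or a joint stands for the part that bears it (a point fixed in the world has none). Each returns a list of dicts, best first, with "confidence" (0 to 1); they miss things now and then, are a little off and sometimes report something else, mostly with a low value. They report only what shows in the picture. A call takes as long as a camera call. They do not tell look-alikes from the thing itself.
- manip.find_in(picture, thing): "box" ([centre column, centre row, width, height] in pixels, round what is visible of it).
- manip.regions_of(picture, thing): "mask" (480x640 bool, what is visible of it) and "box" ([centre column, centre row, width, height] in pixels, round what is visible of it).
- manip.mark_of(picture, thing): "centre" ([column, row] in pixels: a listed point, or the origin of a listed thing).
The state is a dict: "time": time; "q": joint angles; "joint_vel": joint speeds; "joint_efforts": joint torques, N m; "ee_pos": TCP position; "tcp_rot": TCP orientation; "contact_force": force on the tool from outside, world axes, zero at the start; "ft_torque": the same for the moment, N m; "width": finger opening in m; "finger_force": force on a finger pad.
Only numpy, scipy, OpenCV 4.12 (cv2) and the standard library are available. Lean on these libraries where they do the work, as an engineer would, in place of code of your own. Each camera call takes 0.05 s, during which the arm holds its last target. There are 200 camera calls.

## Task

Stop the tube rotator by pressing its mushroom button down until it stays down. Then take the stoppered test tube from the wooden rest and press it squarely into the empty pair of spring clips on the sloping rotor, opposite the tube already there, until both sprung jaws have snapped over it. Last, turn the button clockwise until it pops up again, so that the rotator can run; leave everything else on the bench where it stands.

Things in the scene. Friction and masses are not known exactly. Their poses are not given: they have to be found in the camera images.
- tube: the loose glass test tube with a cork, lying across the wooden rest: 140 mm long over the cork; glass 16 mm across near the round end, widening evenly to 18 mm at the rim; cork at most 21 mm across, from 117 to 140 mm along. About 22 g. Origin at the tip of the round end; z runs along the axis towards the cork.
- tube_mid (a point): point on the axis of the loose tube, 62 mm from the round end, near the middle of the rest: take the tube here. Axes as tube.
- tube_rest: wooden rest, 112 x 110 x 39 mm, fixed. Two upright cheeks 10 mm thick stand across its x at y = +37 and -37 mm (64 mm clear between them), each with three open notches 20 mm wide, floors 26 mm up; the tube lies along y in the middle notches, its axis about 34 mm above the bench. Between the cheeks is only the 8 mm base board. Origin: centre of the underside.
- rotator: white tube rotator, fixed: a drive with a sloping rotor disc and, at its front right corner, a control box with the mushroom button. Origin on the bench under the disc's centre; -x is its front, turned partly to the robot's right. The disc (200 mm across) slopes 30 degrees, facing up and to the front, its centre 130 mm up. Control box 90 x 96 mm, centre at x -125, y -140 mm, top 56 mm up.
- cradle (a point): seat of the empty pair of clips on the lower, front half of the disc: where the tube's axis, at the middle of the tube, lies when home; 25 mm out from the disc's face, 52 mm from the shaft. x points up the slope to the shaft, y along the seated tube, z straight out of the disc: the tube goes in along -z, pointing either way. Pushing it past both jaws takes 8 to 18 N in all.
- clip_left (a point): seat of the clip at y = +37 mm of the cradle (axes as cradle). Each clip is 12 mm thick along y; the 62 mm between the two is open down to the disc. It has a fixed fork side towards the shaft (+x) and a sprung steel jaw on the outer side (-x), both with flared lips up to 22 mm above the seat's axis that guide a tube up to 4 mm off centre.
- clip_right (a point): seat of the like clip at y = -37 mm of the cradle
- partner (a point): middle of the tube already fixed in the other pair of clips, on the upper, far half of the disc, 52 mm from the shaft; leave it. Axes as cradle.
- rotor (a joint): angle of the rotor about its shaft, rad; 0 = tubes level, along the machine's y. It stands at some angle, held stiffly by its gear motor.
- jaw_left (a joint): sprung jaw of the left clip, rad: 0 = shut on nothing, 0 to 0.06 = shut over a seated tube, about 0.2 = pushed aside while the tube passes; a spring shuts it. The tube meets the jaws about 20 mm above its seat; they snap over it in the last few mm.
- jaw_right (a joint): the same for the right clip
- stop_press (a joint): travel of the mushroom button, m: 0 = up, 0.012 = at the bottom. It latches: pressed to the bottom (about 5 N) and let go, it stays at about 0.0095. It cannot be pulled up.
- stop_knob (a joint): turn of the mushroom cap, rad, 0 to 1.05, clockwise seen from above; a light spring turns it back to 0. Turned more than about 0.6 while down, the button is freed and springs up as soon as it is let go; the cap then turns back by itself within a second.
- stop_top (a point): centre of the top of the mushroom cap, on its upright axis; moves with the button. The round black cap is 45 mm across and 21 mm tall; button up, its top is 94.5 mm above the bench and its lower edge 73.5 mm; the collar below it tops out at 58 mm.
- iodine_bottle: the larger brown bottle, a bystander; origin at the centre of its underside
- stain_bottle: the smaller brown bottle, a bystander; origin at the centre of its underside
- objective_pot: the small white pot, a bystander; origin at the centre of its underside
- petri_dish: the petri dish, a bystander; origin at the centre of its underside
- marker: the marker pen, a bystander; origin at the centre of its underside
Things that resemble listed ones, but are neither listed nor needed, are in the scene too. Several things have the shape of the tube; the one meant has the colours described above.

How it is judged:
By the outcome, as a careful person would: the job done as asked, in the order asked, and still so for the second after the job is handed in, with the robot touching nothing.
It also fails if it takes over 64 s, if anything falls off the work surface, if the arm or the gripper's body presses on something with over 40 N, if the wrist force passes 120 N, or if a joint passes its speed limit or range.

## Working session

There is one attempt and no reset: what is moved stays moved. The work goes in short steps, Python scripts to look and compute and a tool call to move; the robot and the scene stay as the last step left them, time stands still between calls to the robot, and variables do not carry over. Pictures are saved under pics/ and viewed, at most 10 in all, crops included, and the job is handed in when it is done.

Besides the shell and the picture viewer there is one more tool, called after "Request:" as name([rows], argument=value, ...), one row to a line, values as JSON. drive_tool: Moves the arm, as the interface text tells. Its arguments: {"type":"object","properties":{"increments":{"type":"array","items":{"type":"object","properties":{"ax":{"type":"number"},"ay":{"type":"number"},"az":{"type":"number"},"dx":{"type":"number"},"dy":{"type":"number"},"dz":{"type":"number"},"claw":{"type":"number"}}}},"squeeze":{"type":"number"}},"required":["increments"]}

```bash
mkdir -p pics; cat > h.py <<'E'
import numpy as np, cv2
from cell import manip
from scipy.spatial.transform import Rotation as R
def proj(f,P):
    T=np.linalg.inv(f["world_from_camera"]); p=T[:3,:3]@np.asarray(P,float)+T[:3,3]
    u=f["mtx"]@np.array([p[0],-p[1],-p[2]]); return u[:2]/u[2]
def ray(f,px):
    d=np.linalg.inv(f["mtx"])@np.array([px[0],px[1],1.]); d=np.array([d[0],-d[1],-d[2]])
    T=f["world_from_camera"]; return T[:3,3],T[:3,:3]@d/np.linalg.norm(d)
def onz(f,px,z):
    o,d=ray(f,px); return o+d*(z-o[2])/d[2]
def tri(obs):
    A=np.zeros((3,3));b=np.zeros(3)
    for f,px in obs:
        o,d=ray(f,px);M=np.eye(3)-np.outer(d,d);A+=M;b+=M@o
    X=np.linalg.solve(A,b);return X,[np.linalg.norm(proj(f,X)-px) for f,px in obs]
E
python3 - <<'E'
from h import *
np.set_printoptions(precision=4,suppress=True)
s=manip.read_state();print(s)
fs={n:manip.grab_frame(n) for n in("side","top")}
cv2.imwrite("pics/a.png",cv2.cvtColor(fs["side"]["img"],cv2.COLOR_RGB2BGR))
cv2.imwrite("pics/b.png",cv2.cvtColor(fs["top"]["img"],cv2.COLOR_RGB2BGR))
for n,f in fs.items():
    print(n,f["world_from_camera"][:3,3],f["mtx"][0],f["mtx"][1],f.keys())
    for t in["tube","tube_mid","tube_rest","rotator","cradle","clip_left","clip_right","partner","stop_top"]:
        print(n,t,[(np.round(m["centre"]),round(m["confidence"],2)) for m in manip.mark_of(f,t)[:4]])
E
```

```text
{'time': 0.0, 'q': array([-0.9148,  0.5019, -0.4268,  1.5514,  0.2208,  1.1383, -0.2103]), 'joint_vel': array([-0.001 ,  0.0015, -0.0022,  0.0007, -0.0008,  0.0019, -0.0003]), 'joint_efforts': array([  0.0002, -56.9514,  -5.8159, -28.0932,   0.0107,   0.012 ,
        -0.    ]), 'ee_pos': array([0.2486, 0.5999, 0.2492]), 'tcp_rot': array([ 0.1951,  0.9808, -0.001 , -0.0002]), 'contact_force': array([ 0.4473, -0.3928, -0.2294]), 'ft_torque': array([-0.0211, -0.0393,  0.0031]), 'finger_force': 0.0, 'width': 0.08536310456120644}
side [ 0.6196 -1.2225  1.0497] [514.2587   0.     321.2725] [  0.     514.2587 233.21  ] dict_keys(['img', 'mtx', 'world_from_camera', 'shot'])
side tube [(array([315., 279.]), 0.62), (array([302., 199.]), 0.59)]
side tube_mid [(array([310., 291.]), 0.78), (array([297., 188.]), 0.68)]
side tube_rest [(array([294., 198.]), 0.72)]
side rotator [(array([328., 241.]), 0.77), (array([369., 254.]), 0.33)]
side cradle [(array([324., 218.]), 0.78)]
side clip_left [(array([315., 216.]), 0.81)]
side clip_right [(array([338., 222.]), 0.66)]
side partner [(array([337., 191.]), 0.79)]
side stop_top [(array([370., 252.]), 0.78), (array([326., 358.]), 0.44), (array([270., 230.]), 0.16)]
top [ 0.4622 -0.1176  1.4631] [583.8433   0.     328.7117] [  0.     583.8433 234.9256] dict_keys(['img', 'mtx', 'world_from_camera', 'shot'])
top tube [(array([351., 249.]), 0.74), (array([206., 277.]), 0.58)]
top tube_mid [(array([179., 282.]), 0.72), (array([376., 255.]), 0.7)]
top tube_rest [(array([181., 283.]), 0.6)]
top rotator [(array([280., 234.]), 0.56)]
top cradle [(array([295., 238.]), 0.77)]
top clip_left [(array([292., 252.]), 0.97)]
top clip_right [(array([302., 226.]), 0.86)]
top partner [(array([254., 225.]), 0.63), (array([176., 193.]), 0.26)]
top stop_top [(array([342., 185.]), 0.88)]
```

View pics/a.png

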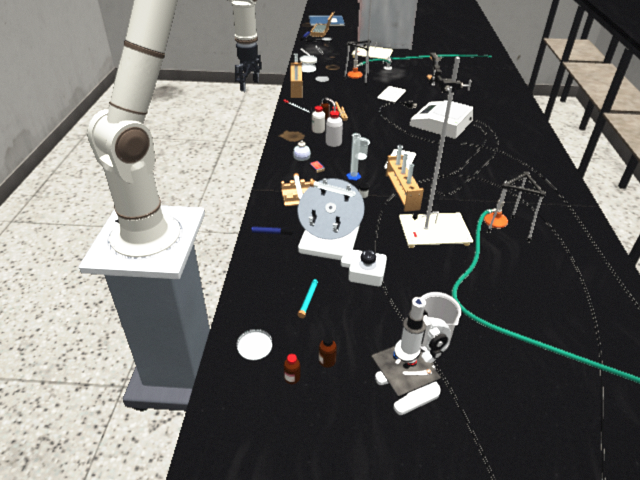

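View pics/b.png

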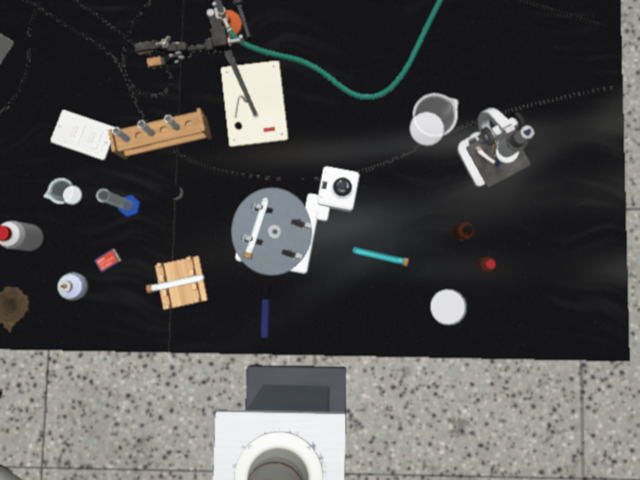

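The top view shows three tube-shaped things. The clear tube with a brown cork at its left end lies across the wooden rest at (178,283). A teal tube is loose on the bench at (380,255), and the partner is in its clips at (257,228). The one in the rest fits the description; I'll confirm it in a crop.

```bash
cat >> h.py <<'E'
from scipy.optimize import least_squares
def rotframe(p):
    x,y,yaw,th=p
    Rz=R.from_euler('z',yaw).as_matrix(); n=np.array([-.5,0,3**.5/2]);u=np.array([3**.5/2,0,.5])
    Rc=R.from_rotvec(n*th).as_matrix()@np.column_stack([u,[0,1,0],n])
    return np.array([x,y,0]),Rz,Rz@Rc
def rpts(p):
    o,Rz,W=rotframe(p); C=o+[0,0,.13]
    c=C+W@[-.052,0,.025]
    return dict(cradle=c,clip_left=c+W[:,1]*.037,clip_right=c-W[:,1]*.037,partner=C+W@[.052,0,.025],stop_top=o+Rz@[-.125,-.14,.0945])
def fitrot(obs,p0=(.47,.02,1.3,0)):  # obs: (frame,name,px)
    f=lambda p:np.concatenate([proj(fr,rpts(p)[n])-px for fr,n,px in obs])
    r=least_squares(f,p0,loss='soft_l1');return r.x,r.fun.reshape(-1,2)
E
python3 - <<'E'
from h import *
np.set_printoptions(precision=4,suppress=True)
fs={n:manip.grab_frame(n) for n in("side","top")}
obs=[]
M={}
for n,f in fs.items():
    for t in["cradle","clip_left","clip_right","partner","stop_top"]:
        m=manip.mark_of(f,t)
        if m: obs.append((f,t,m[0]["centre"]))
p,r=fitrot(obs);print(p)
for o,e in zip(obs,r):print(o[1],e)
for k,v in rpts(p).items():print(k,v)
print(tri([(f,o) for f,t,o in obs if t=="stop_top"]))
for t in["tube_mid","tube"]:
  a=[m["centre"] for m in manip.mark_of(fs["side"],t)];b=[m["centre"] for m in manip.mark_of(fs["top"],t)]
  for i in a:
    for j in b:print(t,i,j,*tri([(fs["side"],i),(fs["top"],j)]))
im=cv2.cvtColor(fs["top"]["img"],cv2.COLOR_RGB2BGR)
cv2.imwrite("pics/c.png",cv2.resize(im[180:320,130:330],None,fx=4,fy=4,interpolation=cv2.INTER_CUBIC))
E
```

```text
[ 0.5844  0.0142  1.345  -0.034 ]
cradle [ 1.1382 -0.6767]
clip_left [ 0.0395 -1.6129]
clip_right [-1.9316  1.4895]
partner [-1.9642  0.3691]
stop_top [1.8139 0.5896]
cradle [ 0.1239 -4.1653]
clip_left [-0.8022  0.2058]
clip_right [-0.174  -0.3523]
partner [2.9036 0.1458]
stop_top [-0.5794  3.2327]
cradle [ 0.5698 -0.0414  0.1257]
clip_left [ 0.5341 -0.0321  0.1263]
clip_right [ 0.6056 -0.0508  0.125 ]
partner [0.5934 0.0455 0.1776]
stop_top [ 0.6929 -0.1389  0.0945]
(array([ 0.6936, -0.1406,  0.0994]), [np.float64(2.210959261958705), np.float64(2.6152338901835983)])
tube_mid [295.5, 188.4] [372.0, 254.7] [ 0.5129 -0.1983  0.3434] [np.float64(3.6621775963591046), np.float64(4.614883518394945)]
tube_mid [295.5, 188.4] [179.3, 283.8] [0.4563 0.2504 0.0325] [np.float64(0.8118893520546324), np.float64(1.1564767671301852)]
tube_mid [303.9, 294.0] [372.0, 254.7] [ 0.5321 -0.2222  0.0036] [np.float64(2.762165303353643), np.float64(3.0925234713916976)]
tube_mid [303.9, 294.0] [179.3, 283.8] [ 0.4595  0.4366 -0.6883] [np.float64(0.44566725218885167), np.float64(0.5641453603218406)]
tube_mid [328.1, 243.6] [372.0, 254.7] [ 0.5589 -0.207   0.1762] [np.float64(10.894402725192544), np.float64(12.860750552646806)]
tube_mid [328.1, 243.6] [179.3, 283.8] [ 0.5142  0.3355 -0.2879] [np.float64(13.974439355817319), np.float64(18.68687640887524)]
tube [314.4, 280.3] [351.9, 251.7] [ 0.5481 -0.1705  0.0065] [np.float64(0.6653944576748299), np.float64(0.765300222993222)]
tube [314.4, 280.3] [204.6, 276.9] [ 0.5005  0.2969 -0.4589] [np.float64(4.484979964026339), np.float64(5.670702726675668)]
tube [301.3, 196.1] [351.9, 251.7] [ 0.522  -0.1612  0.2949] [np.float64(3.044419379917982), np.float64(3.849666852501763)]
tube [301.3, 196.1] [204.6, 276.9] [0.4782 0.1869 0.0456] [np.float64(0.4290552485502701), np.float64(0.5961511580497376)]
```

View pics/c.png

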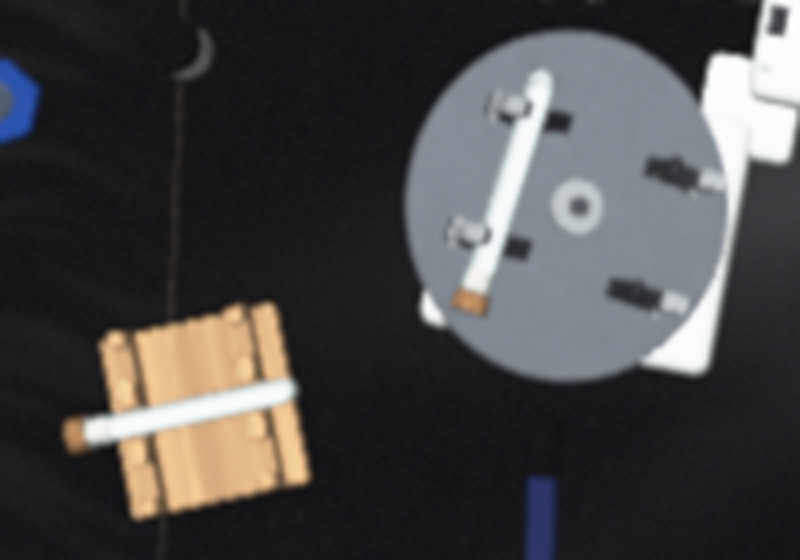

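The crop confirms it: the clear tube with the brown cork lies in the rest, cork end to the left. Its middle is near world (0.456, 0.250). I'll pass over it, measure it with the wrist camera, then go on to the button.

Request:
drive_tool([
  {"dx":-0.02,"dy":-0.02,"dz":-0.02,"claw":-1},
  {"dx":-0.035,"dy":-0.03,"dz":-0.015},
  {"dx":-0.04,"dy":-0.03},
  {"dx":-0.04,"dy":-0.03},
  {"dx":-0.04,"dy":-0.03},
  {"dx":-0.04,"dy":-0.03},
  {"dx":-0.04,"dy":-0.03},
  {"dx":-0.035,"dy":-0.03},
  {"dx":-0.02,"dy":-0.015},
  {},
])

```text
schema error: expected keys ax, ay, az, dx, dy, dz, claw
```

```bash
python3 - <<'E'
from h import *
np.set_printoptions(precision=4,suppress=True)
s=manip.read_state();print(s["time"],s["ee_pos"],s["tcp_rot"],s["q"],s["contact_force"])
f=manip.grab_frame("wrist")
cv2.imwrite("pics/d.png",cv2.cvtColor(f["img"],cv2.COLOR_RGB2BGR))
for t in["tube","tube_mid","tube_rest"]:
    for m in manip.mark_of(f,t)[:3]:print(t,m,onz(f,m["centre"],0 if t=="tube_rest" else .034))
for m in manip.regions_of(f,"tube")[:2]:
    ys,xs=np.nonzero(m["mask"]);print(m["box"],m["confidence"],len(xs))
    P=np.array([onz(f,q,.034) for q in np.column_stack([xs,ys])[::5]])[:,:2]
    c=P.mean(0);w,v=np.linalg.eigh(np.cov((P-c).T));t=(P-c)@v[:,1];print(c,v[:,1],np.degrees(np.arctan2(v[1,1],v[0,1])),c+v[:,1]*t.min(),c+v[:,1]*t.max())
E
```

```text
1.8 [0.2487 0.6005 0.2503] [ 0.1951  0.9808 -0.     -0.    ] [-0.9148  0.5009 -0.427   1.5504  0.2208  1.1383 -0.2103] [-0.2457 -0.2172  1.0147]
tube_mid {'centre': [126.7, 468.0], 'confidence': 0.55} [0.4656 0.2522 0.034 ]
tube_rest {'centre': [143.5, 441.7], 'confidence': 0.84} [0.463  0.2594 0.    ]
[118.2, 468.4, 45.3, 23.2] 0.88 441
[0.4654 0.2449] [-0.214   0.9768] 102.35928965450029 [0.4726 0.2122] [0.4596 0.2712]
```

View pics/d.png

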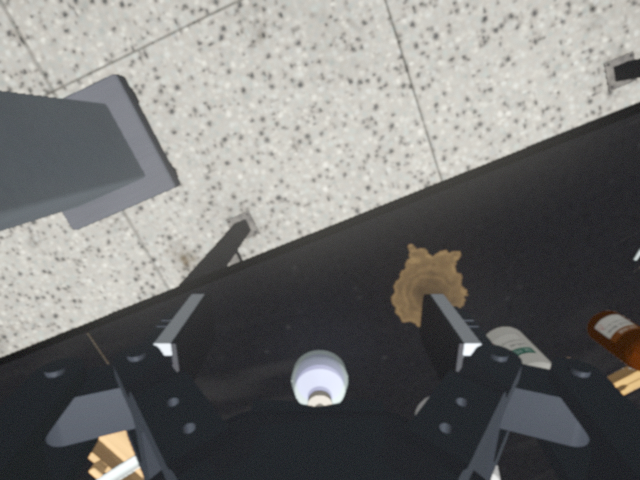

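The wrist view covers the near bench edge and the floor, with the rest cut off at the lower left (125,460). The move was refused because every row needs all the keys, so I'm resending it.

Request:
drive_tool([
  {"ax":0,"ay":0,"az":0,"dx":-0.02,"dy":-0.015,"dz":-0.02,"claw":-1},
  {"ax":0,"ay":0,"az":0,"dx":-0.04,"dy":-0.025,"dz":-0.01,"claw":-1},
  {"ax":0,"ay":0,"az":0,"dx":-0.04,"dy":-0.025,"dz":-0.01,"claw":-1},
  {"ax":0,"ay":0,"az":0,"dx":-0.04,"dy":-0.025,"dz":-0.01,"claw":-1},
  {"ax":0,"ay":0,"az":0,"dx":-0.04,"dy":-0.028,"dz":-0.01,"claw":-1},
  {"ax":0,"ay":0,"az":0,"dx":-0.04,"dy":-0.028,"dz":0,"claw":-1},
  {"ax":0,"ay":0,"az":0,"dx":-0.04,"dy":-0.028,"dz":0,"claw":-1},
  {"ax":0,"ay":0,"az":0,"dx":-0.04,"dy":-0.028,"dz":0,"claw":-1},
  {"ax":0,"ay":0,"az":0,"dx":-0.04,"dy":-0.025,"dz":0,"claw":-1},
  {"ax":0,"ay":0,"az":0,"dx":-0.03,"dy":-0.015,"dz":0,"claw":-1},
])

```text
time: 3.05
ee_pos: [0.4997, 0.2315, 0.3107]
tcp_rot: [0.197, 0.98, -0.0, 0.001]
contact_force: [0.2, 0.7, -0.5]
width: 0.0001
finger_force: 0.0
```

Request:
drive_tool([
  {"ax":0,"ay":0,"az":0,"dx":0,"dy":0,"dz":0,"claw":-1},
  {"ax":0,"ay":0,"az":0,"dx":0,"dy":0,"dz":0,"claw":-1},
])

```text
time: 3.25
ee_pos: [0.4983, 0.2346, 0.3103]
tcp_rot: [0.196, 0.981, 0.0, -0.0]
contact_force: [-0.5, 1.1, 1.2]
width: -0.0002
finger_force: 0.0
```

```bash
cat > tube.py <<'E'
from h import *
np.set_printoptions(precision=4,suppress=True)
s=manip.read_state();print(s["time"],s["ee_pos"],s["tcp_rot"],s["q"],s["contact_force"])
f=manip.grab_frame("wrist")
cv2.imwrite("pics/d%.1f.png"%s["time"],cv2.cvtColor(f["img"],cv2.COLOR_RGB2BGR))
for t in["tube","tube_mid","tube_rest"]:
    for m in manip.mark_of(f,t)[:3]:print(t,m,onz(f,m["centre"],0 if t=="tube_rest" else .034))
for m in manip.regions_of(f,"tube")[:2]:
    ys,xs=np.nonzero(m["mask"]);print(m["box"],m["confidence"],len(xs))
    P=np.array([onz(f,q,.034) for q in np.column_stack([xs,ys])[::5]])[:,:2]
    c=P.mean(0);w,v=np.linalg.eigh(np.cov((P-c).T));t=(P-c)@v[:,1];print(c,v[:,1],np.degrees(np.arctan2(v[1,1],v[0,1])),c+v[:,1]*t.min(),c+v[:,1]*t.max(),t.max()-t.min())
E
python3 tube.py
```

```text
3.25 [0.4983 0.2346 0.3103] [ 0.1962  0.9806  0.0001 -0.0002] [-0.2655  0.2484 -0.2658  1.7367  0.0699  1.1658  0.6246] [-0.4752  1.0654  1.1799]
tube {'centre': [63.9, 339.7], 'confidence': 0.86} [ 0.5456 -0.1419  0.034 ]
tube {'centre': [272.2, 196.8], 'confidence': 0.67} [0.4788 0.1866 0.034 ]
tube_mid {'centre': [319.7, 163.6], 'confidence': 0.96} [0.4651 0.2514 0.034 ]
tube_mid {'centre': [21.6, 350.8], 'confidence': 0.82} [ 0.5383 -0.2027  0.034 ]
tube_mid {'centre': [276.2, 195.5], 'confidence': 0.72} [0.4792 0.1915 0.034 ]
tube_rest {'centre': [325.1, 157.4], 'confidence': 0.6} [0.4636 0.2593 0.    ]
[34.9, 347.0, 67.4, 19.0] 0.77 757
[ 0.5369 -0.187 ] [0.184  0.9829] 79.39865252728556 [ 0.5284 -0.2328] [ 0.5455 -0.1412] 0.09316153766154533
```

Request:
drive_tool([
  {"ax":0,"ay":0,"az":0,"dx":-0.02,"dy":-0.015,"dz":0,"claw":-1},
  {"ax":0,"ay":0,"az":0,"dx":-0.039,"dy":-0.03,"dz":0,"claw":-1},
  {"ax":0,"ay":0,"az":0,"dx":-0.039,"dy":-0.03,"dz":0,"claw":-1},
  {"ax":0,"ay":0,"az":0,"dx":-0.039,"dy":-0.03,"dz":0,"claw":-1},
  {"ax":0,"ay":0,"az":0,"dx":-0.039,"dy":-0.03,"dz":0,"claw":-1},
  {"ax":0,"ay":0,"az":0,"dx":-0.039,"dy":-0.03,"dz":0,"claw":-1},
  {"ax":0,"ay":0,"az":0,"dx":-0.039,"dy":-0.03,"dz":0,"claw":-1},
  {"ax":0,"ay":0,"az":0,"dx":-0.039,"dy":-0.03,"dz":0,"claw":-1},
  {"ax":0,"ay":0,"az":0,"dx":-0.039,"dy":-0.03,"dz":0,"claw":-1},
  {"ax":0,"ay":0,"az":0,"dx":-0.02,"dy":-0.015,"dz":0,"claw":-1},
])

```text
time: 4.5
ee_pos: [0.7206, -0.1536, 0.3095]
tcp_rot: [0.197, 0.98, -0.001, 0.0]
contact_force: [-0.1, 0.0, 0.5]
width: -0.0001
finger_force: 0.0
```

Request:
drive_tool([
  {"ax":0,"ay":0,"az":0,"dx":0,"dy":0,"dz":0,"claw":-1},
  {"ax":0,"ay":0,"az":0,"dx":0,"dy":0,"dz":0,"claw":-1},
])

```text
time: 4.7
ee_pos: [0.7198, -0.1478, 0.3095]
tcp_rot: [0.195, 0.981, 0.001, -0.001]
contact_force: [0.3, 0.9, 0.5]
width: -0.0004
finger_force: 0.0
```

```bash
cat > rot.py <<'E'
from h import *
import sys
np.set_printoptions(precision=4,suppress=True)
s=manip.read_state();print(s["time"],s["ee_pos"],s["tcp_rot"],s["q"],s["contact_force"])
obs=[]
for n in("wrist","side","top"):
    f=manip.grab_frame(n)
    if n=="wrist":cv2.imwrite("pics/w%.1f.png"%s["time"],cv2.cvtColor(f["img"],cv2.COLOR_RGB2BGR))
    for t in["cradle","clip_left","clip_right","partner","stop_top"]:
        m=manip.mark_of(f,t)
        if m and m[0]["confidence"]>.4: obs.append((f,t,m[0]["centre"],n))
        if m and t=="stop_top": print(n,m[0],"at z.0945",onz(f,m[0]["centre"],.0945),".085",onz(f,m[0]["centre"],.085))
for sel in(["wrist"],["wrist","side","top"]):
    ob=[o[:3] for o in obs if o[3] in sel]
    if len(ob)<3: print("few",[o[1] for o in ob]);continue
    p,r=fitrot(ob,(.585,.014,1.345,-.034));print(sel,p);print([(o[1],e.round(1)) for o,e in zip(ob,r)])
    for k,v in rpts(p).items():print(k,v)
for t in["cradle","clip_left","clip_right","partner","stop_top"]:
    o=[(a[0],a[2]) for a in obs if a[1]==t]
    if len(o)>1:print("tri",t,*tri(o))
E
python3 rot.py
```

```text
4.7 [ 0.7198 -0.1478  0.3095] [ 0.1949  0.9808  0.0005 -0.0007] [ 0.2116  0.5866 -0.0746  1.2382  0.0415  1.3197  1.3176] [0.3195 0.8672 0.5496]
wrist {'centre': [317.1, 185.0], 'confidence': 0.64} at z.0945 [ 0.6989 -0.1393  0.0945] .085 [ 0.7002 -0.1398  0.085 ]
side {'centre': [366.5, 251.8], 'confidence': 0.56} at z.0945 [ 0.6935 -0.1347  0.0945] .085 [ 0.6942 -0.1239  0.085 ]
few ['clip_right', 'stop_top']
['wrist', 'side', 'top'] [ 0.5835  0.0131  1.3684 -0.0992]
[('clip_right', array([ 0.6, -0.6])), ('stop_top', array([ 0.4, -3.9])), ('cradle', array([ 3.1, -1. ])), ('clip_left', array([-0.6,  0.9])), ('clip_right', array([0. , 3.3])), ('partner', array([1.9, 1.8])), ('stop_top', array([0.7, 0.7])), ('cradle', array([ 2.7, -2.4])), ('clip_left', array([0.1, 1.2])), ('clip_right', array([ 1.2, -1.5])), ('partner', array([ 4. , -0.3]))]
cradle [ 0.5669 -0.042   0.1258]
clip_left [ 0.5315 -0.0315  0.1276]
clip_right [ 0.6024 -0.0525  0.1239]
partner [0.5951 0.0437 0.1775]
stop_top [ 0.6955 -0.1375  0.0945]
tri cradle [ 0.5597 -0.0355  0.1167] [np.float64(0.7621654764207134), np.float64(0.968139850959432)]
tri clip_left [ 0.5337 -0.0315  0.131 ] [np.float64(0.1267023441971068), np.float64(0.16242285341363724)]
tri clip_right [ 0.6013 -0.0521  0.1337] [np.float64(6.213809866735225), np.float64(0.6201168047965694), np.float64(1.6684047383211904)]
tri partner [0.5915 0.0522 0.1782] [np.float64(0.9075024964741636), np.float64(1.2264792243783416)]
tri stop_top [ 0.6957 -0.1392  0.0989] [np.float64(2.724656798669168), np.float64(0.9208060589674669)]
```

Request:
drive_tool([
  {"ax":0,"ay":0,"az":0,"dx":0.023,"dy":0,"dz":0.02,"claw":-1},
  {"ax":0,"ay":0,"az":0,"dx":0,"dy":0,"dz":0.04,"claw":-1},
  {"ax":0,"ay":0,"az":0,"dx":0,"dy":0,"dz":0.04,"claw":-1},
  {"ax":0,"ay":0,"az":0,"dx":0,"dy":0,"dz":0.04,"claw":-1},
  {"ax":0,"ay":0,"az":0,"dx":0,"dy":0,"dz":0.03,"claw":-1},
  {"ax":0,"ay":0,"az":0,"dx":0,"dy":0,"dz":0.015,"claw":-1},
  {"ax":0,"ay":0,"az":0,"dx":0,"dy":0,"dz":0.005,"claw":-1},
  {"ax":0,"ay":0,"az":0,"dx":0,"dy":0,"dz":0.005,"claw":-1},
  {"ax":0,"ay":0,"az":0,"dx":0,"dy":0,"dz":0.004,"claw":-1},
  {"ax":0,"ay":0,"az":0,"dx":0,"dy":0,"dz":0.004,"claw":-1},
])

```text
time: 6.6
ee_pos: [0.7001, -0.1403, 0.1096]
tcp_rot: [0.195, 0.981, 0.0, 0.002]
contact_force: [-1.3, 0.5, 7.6]
width: -0.0002
finger_force: 3.9
```

Request:
drive_tool([
  {"ax":0,"ay":0,"az":0,"dx":0,"dy":0,"dz":0.002,"claw":-1},
])

```text
time: 6.7
ee_pos: [0.7, -0.1403, 0.107]
tcp_rot: [0.195, 0.981, 0.0, 0.002]
contact_force: [0.9, 0.1, 3.1]
width: -0.0002
finger_force: 1.3
```

Request:
drive_tool([
  {"ax":0,"ay":0,"az":0,"dx":0,"dy":0,"dz":0.002,"claw":-1},
  {"ax":0,"ay":0,"az":0,"dx":0,"dy":0,"dz":0.002,"claw":-1},
  {"ax":0,"ay":0,"az":0,"dx":0,"dy":0,"dz":0.002,"claw":-1},
])

```text
time: 7.0
ee_pos: [0.7001, -0.1403, 0.1014]
tcp_rot: [0.195, 0.981, 0.0, 0.002]
contact_force: [-3.5, -0.2, 18.5]
width: 0.0002
finger_force: 9.5
```

Request:
drive_tool([
  {"ax":0,"ay":0,"az":0,"dx":0,"dy":0,"dz":0.001,"claw":-1},
])

```text
time: 7.1
ee_pos: [0.7002, -0.1403, 0.1014]
tcp_rot: [0.195, 0.981, 0.0, 0.002]
contact_force: [-3.7, 0.5, 19.6]
width: -0.0
finger_force: 9.8
```

Request:
drive_tool([
  {"ax":0,"ay":0,"az":0,"dx":0,"dy":0,"dz":-0.01,"claw":-1},
  {"ax":0,"ay":0,"az":0,"dx":0,"dy":0,"dz":-0.04,"claw":-1},
  {"ax":0,"ay":0,"az":0,"dx":0,"dy":0,"dz":-0.045,"claw":-1},
  {"ax":0,"ay":0,"az":0,"dx":0,"dy":0,"dz":-0.045,"claw":-1},
  {"ax":0,"ay":0,"az":0,"dx":0.02,"dy":0.005,"dz":-0.04,"claw":-1},
  {"ax":0,"ay":0,"az":0,"dx":0.03,"dy":0.01,"dz":-0.035,"claw":-1},
  {"ax":0,"ay":0,"az":0,"dx":0.03,"dy":0.01,"dz":-0.03,"claw":-1},
  {"ax":0,"ay":0,"az":0,"dx":0.03,"dy":0.01,"dz":-0.01,"claw":-1},
  {"ax":0,"ay":0,"az":0,"dx":0.025,"dy":0.005,"dz":0,"claw":-1},
  {"ax":0,"ay":0,"az":0,"dx":0,"dy":0,"dz":0,"claw":0.2},
])

```text
time: 8.1
ee_pos: [0.5868, -0.0484, 0.354]
tcp_rot: [0.193, 0.981, 0.0, -0.001]
contact_force: [0.8, 0.0, -0.2]
width: 0.0135
finger_force: 0.0
```

Request:
drive_tool([
  {"ax":0,"ay":0,"az":0,"dx":0,"dy":0,"dz":0,"claw":0.2},
])

```text
time: 8.2
ee_pos: [0.5887, -0.0514, 0.3532]
tcp_rot: [0.195, 0.981, -0.0, -0.0]
contact_force: [0.6, -0.4, 0.6]
width: 0.0285
finger_force: 0.0
```

```bash
python3 rot.py; ls pics
```

```text
8.2 [ 0.5887 -0.0514  0.3532] [ 0.1948  0.9808 -0.0002 -0.0002] [ 0.1317  0.2853 -0.1134  1.585   0.0337  1.2737  1.1915] [ 0.6146 -0.412   0.6469]
wrist {'centre': [282.3, 304.7], 'confidence': 0.61} at z.0945 [ 0.6914 -0.1395  0.0945] .085 [ 0.6956 -0.1424  0.085 ]
side {'centre': [370.5, 255.1], 'confidence': 0.47} at z.0945 [ 0.7045 -0.1477  0.0945] .085 [ 0.7054 -0.137   0.085 ]
top {'centre': [343.3, 187.5], 'confidence': 0.52} at z.0945 [ 0.6931 -0.145   0.0945] .085 [ 0.6947 -0.1452  0.085 ]
['wrist'] [ 0.5826  0.0137  1.3458 -0.0638]
[('cradle', array([-3.9,  1. ])), ('clip_left', array([ 0.7, -2.3])), ('clip_right', array([1.2, 0.3])), ('partner', array([-0.4,  0.1])), ('stop_top', array([ 0.1, -0.2]))]
cradle [ 0.5666 -0.0415  0.1257]
clip_left [ 0.531  -0.0313  0.1269]
clip_right [ 0.6021 -0.0517  0.1245]
partner [0.5931 0.0446 0.1776]
stop_top [ 0.6912 -0.1393  0.0945]
['wrist', 'side', 'top'] [ 0.5832  0.0136  1.3451 -0.0616]
[('cradle', array([-3.8,  1.7])), ('clip_left', array([ 0.7, -1.6])), ('clip_right', array([1.3, 0.9])), ('partner', array([-0.4,  0.6])), ('stop_
[... 306 characters left out ...]
lip_right [ 0.6027 -0.0519  0.1246]
partner [0.5935 0.0445 0.1776]
stop_top [ 0.6916 -0.1396  0.0945]
tri cradle [ 0.5683 -0.0376  0.1218] [np.float64(0.7042204584505062), np.float64(0.24013535202080585)]
tri clip_left [ 0.5368 -0.0323  0.1279] [np.float64(4.422695057074185), np.float64(1.418522932159897)]
tri clip_right [ 0.6023 -0.053   0.121 ] [np.float64(0.13734263467824012), np.float64(0.04913497366782554)]
tri partner [0.5944 0.0446 0.1817] [np.float64(2.645914275299137), np.float64(0.7446008785942028)]
tri stop_top [ 0.6983 -0.1431  0.087 ] [np.float64(2.7797594811856143), np.float64(2.566299993775484), np.float64(1.8597380977465847)]
a.png
b.png
c.png
d.png
d3.2.png
w4.7.png
w8.2.png
```

```bash
python3 - <<'E'
from h import *
f=manip.grab_frame("wrist")
im=cv2.cvtColor(f["img"],cv2.COLOR_RGB2BGR)
im=cv2.resize(im,(800,600),interpolation=cv2.INTER_CUBIC)
p=(.583,.0137,1.345,-.0625);k=rpts(p);o,Rz,W=rotframe(p)
for n,v in k.items():
    if n=="stop_top":v=v-[0,0,.0095]
    u=proj(f,v)*1.25;cv2.circle(im,tuple(int(a) for a in u),3,(0,0,255),-1)
C=o+[0,0,.13]
pts=[proj(f,C+W@[.1*np.cos(a),.1*np.sin(a),0])*1.25 for a in np.linspace(0,6.283,90)]
cv2.polylines(im,[np.int32(pts)],True,(0,255,0),1)
for s in(1,-1):
    c=k["partner"]; cv2.line(im,*[tuple(int(a) for a in proj(f,c+W[:,1]*d+W[:,0]*s*.009)*1.25) for d in(-.07,.07)],(255,0,255),1)
    c=k["cradle"]; cv2.line(im,*[tuple(int(a) for a in proj(f,c+W[:,1]*d+W[:,0]*s*.0085)*1.25) for d in(-.07,.07)],(255,255,0),1)
cv2.imwrite("pics/e.png",im)
E
```

```text
(no output)
```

View pics/e.png

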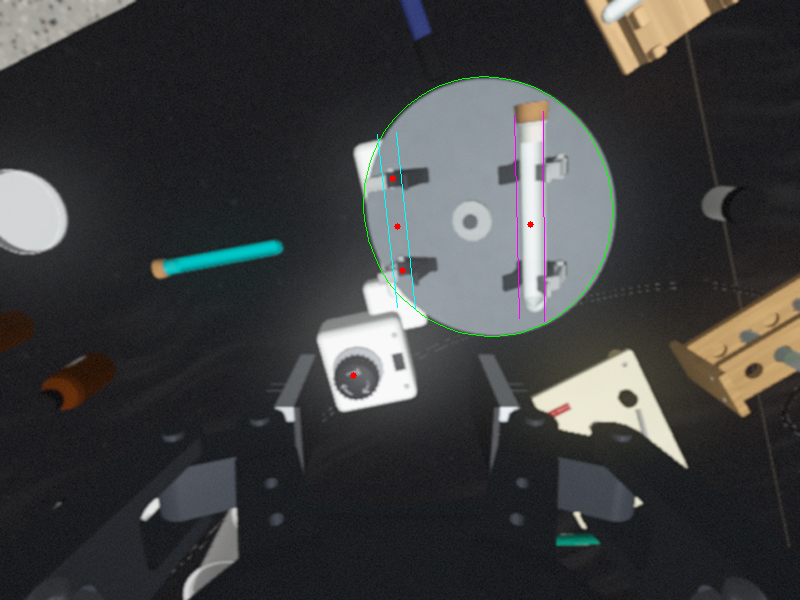

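The overlay fits: the disc outline, clip seats (392,178) and (402,270), partner and button cap (353,376) all match. The cap triangulates to a top of about 87 mm, so it is latched down. Next is the tube.

Request:
drive_tool([
  {"ax":0,"ay":0,"az":0,"dx":0.013,"dy":0.012,"dz":0,"claw":0.2},
  {"ax":0,"ay":0,"az":0,"dx":0.026,"dy":0.026,"dz":0,"claw":0.2},
  {"ax":0,"ay":0,"az":0,"dx":0.026,"dy":0.026,"dz":0,"claw":0.2},
  {"ax":0,"ay":0,"az":0,"dx":0.026,"dy":0.026,"dz":0,"claw":0.2},
  {"ax":0,"ay":0,"az":0,"dx":0.026,"dy":0.026,"dz":0,"claw":0.2},
  {"ax":0,"ay":0,"az":0,"dx":0.026,"dy":0.026,"dz":0.01,"claw":0.2},
  {"ax":0,"ay":0,"az":0,"dx":0.026,"dy":0.026,"dz":0.02,"claw":0.2},
  {"ax":0,"ay":0,"az":0,"dx":0.026,"dy":0.026,"dz":0.02,"claw":0.2},
  {"ax":0,"ay":0,"az":0,"dx":0.026,"dy":0.026,"dz":0.02,"claw":0.2},
  {"ax":0,"ay":0,"az":0,"dx":0.008,"dy":0.012,"dz":0.02,"claw":0.2},
])

```text
time: 10.15
ee_pos: [0.4628, 0.2558, 0.2631]
tcp_rot: [0.192, 0.981, 0.001, -0.0]
contact_force: [0.5, -0.1, -0.3]
width: 0.0514
finger_force: 0.0
```

Request:
drive_tool([
  {"ax":0,"ay":0,"az":8,"dx":0,"dy":0,"dz":0,"claw":0.2},
  {"ax":0,"ay":0,"az":8,"dx":0,"dy":0,"dz":0,"claw":0.2},
  {"ax":0,"ay":0,"az":8,"dx":0,"dy":0,"dz":0,"claw":0.2},
  {"ax":0,"ay":0,"az":8,"dx":0,"dy":0,"dz":0,"claw":0.2},
  {"ax":0,"ay":0,"az":8,"dx":0,"dy":0,"dz":0,"claw":0.2},
  {"ax":0,"ay":0,"az":8,"dx":0,"dy":0,"dz":0,"claw":0.2},
  {"ax":0,"ay":0,"az":7.5,"dx":0,"dy":0,"dz":0,"claw":0.2},
  {"ax":0,"ay":0,"az":0,"dx":0,"dy":0,"dz":0,"claw":0.2},
  {"ax":0,"ay":0,"az":0,"dx":0,"dy":0,"dz":0,"claw":0.2},
])

```text
time: 11.05
ee_pos: [0.4656, 0.2513, 0.2635]
tcp_rot: [0.628, 0.779, 0.0, -0.0]
contact_force: [-0.6, 0.3, 0.3]
width: 0.051
finger_force: 0.0
```

```bash
cat >> tube.py <<'E'
r=R.from_quat(s["tcp_rot"]).as_matrix();print("tool\n",r)
E
python3 tube.py
```

```text
11.05 [0.4656 0.2513 0.2635] [ 0.6276  0.7786  0.0001 -0.0001] [-0.3882  0.2463 -0.1841  1.8464  0.0512  1.0533 -0.3782] [-0.5849  0.3494  0.2529]
tube {'centre': [314.6, 261.3], 'confidence': 0.7} [0.4759 0.19   0.034 ]
tube_mid {'centre': [315.1, 202.6], 'confidence': 0.77} [0.4629 0.2525 0.034 ]
tube_rest {'centre': [317.5, 197.6], 'confidence': 0.78} [0.4656 0.2519 0.    ]
[314.3, 195.0, 26.2, 143.0] 0.69 2123
[0.4617 0.2649] [-0.2288  0.9735] 103.22442189264794 [0.4791 0.1911] [0.4468 0.3282] 0.14087935085323103
tool
 [[-0.2124  0.9772  0.    ]
 [ 0.9772  0.2124  0.0002]
 [ 0.0002  0.0001 -1.    ]]
```

Mask and mark agree: tube middle at about (0.465, 0.2515), axis 102–103°, so the tool is aligned. Descending and gripping.

Request:
drive_tool([
  {"ax":0,"ay":0,"az":0,"dx":0,"dy":0,"dz":0.02,"claw":0.2},
  {"ax":0,"ay":0,"az":-0.5,"dx":0,"dy":-0.001,"dz":0.04,"claw":0.2},
  {"ax":0,"ay":0,"az":0,"dx":0,"dy":0,"dz":0.045,"claw":0.2},
  {"ax":0,"ay":0,"az":0,"dx":0,"dy":0,"dz":0.045,"claw":0.2},
  {"ax":0,"ay":0,"az":0,"dx":0,"dy":0,"dz":0.04,"claw":0.2},
  {"ax":0,"ay":0,"az":0,"dx":0,"dy":0,"dz":0.025,"claw":0.2},
  {"ax":0,"ay":0,"az":0,"dx":0,"dy":0,"dz":0.014,"claw":0.2},
  {"ax":0,"ay":0,"az":0,"dx":0,"dy":0,"dz":0,"claw":0.2},
])

```text
time: 12.1
ee_pos: [0.4642, 0.2497, 0.0326]
tcp_rot: [0.626, 0.78, -0.002, -0.001]
contact_force: [-0.1, -0.6, -0.4]
width: 0.0511
finger_force: 0.0
```

Request:
drive_tool([
  {"ax":0,"ay":0,"az":0,"dx":0,"dy":0,"dz":0,"claw":-0.3},
  {"ax":0,"ay":0,"az":0,"dx":0,"dy":0,"dz":0,"claw":-0.5},
  {"ax":0,"ay":0,"az":0,"dx":0,"dy":0,"dz":0,"claw":-1},
  {"ax":0,"ay":0,"az":0,"dx":0,"dy":0,"dz":0,"claw":-1},
  {"ax":0,"ay":0,"az":0,"dx":0,"dy":0,"dz":0,"claw":-1},
], squeeze=60)

```text
time: 12.6
ee_pos: [0.4665, 0.251, 0.036]
tcp_rot: [0.626, 0.78, 0.001, 0.001]
contact_force: [-1.2, -0.7, 7.9]
width: 0.015
finger_force: 58.6
```

Request:
drive_tool([
  {"ax":0,"ay":0,"az":0,"dx":0,"dy":0,"dz":-0.01,"claw":-1},
  {"ax":0,"ay":0,"az":0,"dx":0,"dy":0,"dz":-0.02,"claw":-1},
  {"ax":0,"ay":0,"az":0,"dx":0,"dy":0,"dz":-0.04,"claw":-1},
  {"ax":0,"ay":0,"az":0,"dx":0,"dy":0,"dz":-0.045,"claw":-1},
  {"ax":0,"ay":0,"az":0,"dx":0,"dy":0,"dz":-0.045,"claw":-1},
  {"ax":0,"ay":0,"az":0,"dx":0,"dy":0,"dz":-0.045,"claw":-1},
  {"ax":0,"ay":0,"az":0,"dx":0,"dy":0,"dz":-0.045,"claw":-1},
  {"ax":0,"ay":0,"az":0,"dx":0,"dy":0,"dz":-0.045,"claw":-1},
  {"ax":0,"ay":0,"az":0,"dx":0,"dy":0,"dz":-0.02,"claw":-1},
  {"ax":0,"ay":0,"az":0,"dx":0,"dy":0,"dz":0,"claw":-1},
])

```text
time: 13.6
ee_pos: [0.4669, 0.2513, 0.3544]
tcp_rot: [0.626, 0.78, 0.004, 0.002]
contact_force: [0.3, 0.6, -1.0]
width: 0.0153
finger_force: 58.5
```

```bash
python3 - <<'E'
from h import *
np.set_printoptions(precision=4,suppress=True)
s=manip.read_state();print(s)
f=manip.grab_frame("wrist");g=manip.grab_frame("side")
r=R.from_quat(s["tcp_rot"]).as_matrix()
im=cv2.cvtColor(f["img"],cv2.COLOR_RGB2BGR)
for l in(-.062,0,.078):
    print(l,proj(f,s["ee_pos"]+r[:,0]*l))
for m in manip.regions_of(f,"tube")[:2]:print(m["box"],m["confidence"])
u=proj(g,s["ee_pos"]).astype(int)
j=cv2.cvtColor(g["img"],cv2.COLOR_RGB2BGR)[max(u[1]-60,0):u[1]+60,max(u[0]-40,0):u[0]+40]
cv2.imwrite("pics/f.png",np.hstack([cv2.resize(im,(480,360)),cv2.resize(j,(240,360),interpolation=cv2.INTER_CUBIC)]))
E
```

```text
{'time': 13.6, 'q': array([-0.3753,  0.1672, -0.1927,  1.7316,  0.0345,  1.2373, -0.3584]), 'joint_vel': array([-0.0011,  0.0464,  0.0032,  0.0771,  0.0043, -0.0437, -0.0027]), 'joint_efforts': array([  0.0895, -41.1365,  -0.7578, -30.6762,  -0.0084,   0.4265,
         0.031 ]), 'ee_pos': array([0.4669, 0.2513, 0.3544]), 'tcp_rot': array([0.626 , 0.7798, 0.004 , 0.0018]), 'contact_force': array([ 0.3488,  0.5666, -0.9818]), 'ft_torque': array([ 0.0452, -0.0096,  0.0256]), 'finger_force': 58.53081345783721, 'width': 0.015310811390573054}
-0.062 [317.9467 445.8917]
0 [318.2122 321.7948]
0.078 [318.661 112.045]
```

View pics/f.png

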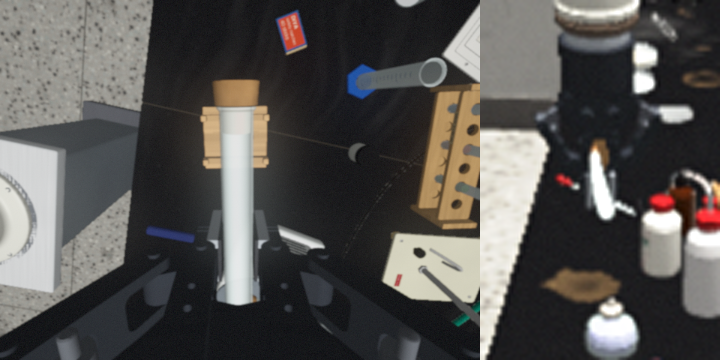

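The tube is held, cork end at wrist pixel (313,107). Next I check its tilt and height in the grip from the apparent widths, and work out the approach.

```bash
python3 - <<'E'
from h import *
np.set_printoptions(precision=4,suppress=True)
s=manip.read_state();f=manip.grab_frame("wrist")
r=R.from_quat(s["tcp_rot"]).as_matrix();hsv=cv2.cvtColor(f["img"],cv2.COLOR_RGB2HSV);g=hsv[...,2].astype(int)
im=f["img"].astype(int)
for l,d in((.078,.0205),(.070,.021),(.055,.018),(.045,.0178),(.03,.0175),(.02,.0173)):
    c=s["ee_pos"]+r[:,0]*l
    a,b=proj(f,c-r[:,1]*d/2),proj(f,c+r[:,1]*d/2)
    row=int(round((a[1]+b[1])/2));br=im[row].sum(1)
    gr=np.abs(np.diff(cv2.GaussianBlur(im[row].astype(np.float32),(1,5),0).sum(1)))
    gr=np.convolve(gr,[1,1,1],'same')
    pk=[i for i in range(260,370) if gr[i]>50 and gr[i]==gr[i-3:i+4].max()]
    print(l,row,a[0].round(1),b[0].round(1),"pred width",(b-a)[0].round(1),pk)
# cork end in image column 313
col=im[80:200,313];print([ (80+i,tuple(col[i])) for i in range(15,80,4)])
# target
p=(.583,.0137,1.345,-.0625);o,Rz,W=rotframe(p);cr=rpts(p)["cradle"];print("W\n",W,cr)
tgt=np.column_stack([W[:,1],W[:,0],-W[:,2]])
T=cr-W[:,1]*.008
for h in(.0,.03,.08):print(h,"tcp",T+W[:,2]*h)
print("rotvec tool deg",np.degrees(R.from_matrix(r.T@tgt).as_rotvec()))
yaw=np.arctan2(tgt[1,0],tgt[0,0])-np.arctan2(r[1,0],r[0,0]);print("yaw",np.degrees(yaw),"tgt x elev",tgt[2,0])
E
```

```text
0.078 112 287.6 349.7 pred width 62.1 [283, 344]
0.07 137 287.4 349.8 pred width 62.4 [285, 286, 343]
0.055 182 292.7 344.3 pred width 51.6 [275, 296, 330, 360]
0.045 210 293.5 343.4 pred width 49.9 [274, 281, 296, 330, 354, 361]
0.03 250 294.7 342.1 pred width 47.4 [295, 331, 337]
0.02 275 295.4 341.2 pred width 45.9 [296, 330, 337]
[(95, (np.int64(39), np.int64(35), np.int64(38))), (99, (np.int64(39), np.int64(33), np.int64(31))), (103, (np.int64(42), np.int64(39), np.int64(37))), (107, (np.int64(162), np.int64(122), np.int64(77))), (111, (np.int64(173), np.int64(133), np.int64(89))), (115, (np.int64(173), np.int64(133), np.int64(91))), (119, (np.int64(174), np.int64(134), np.int64(88))), (123, (np.int64(178), np.int64(137), np.int64(91))), (127, (np.int64(177), np.int64(137), np.int64(92))), (131, (np.int64(176), np.int64(136), np.int64(91))), (135, (np.int64(170), np.int64(131), np.int64(86))), (139, (np.int64(168), np.int64(131), np.int64(89))), (143, (np.int64(179), np.int64(177), np.int64(168))), (147, (np.int64(196), np.int64(196), np.int64(189))), (151, (np.int64(218), np.int64(217), np.int64(212))), (155, (np.int64(217), np.int64(216), np.int64(210))), (159, (np.int64(219), np.int64(217), np.int64(212)))]
W
 [[ 0.2544 -0.9606 -0.1119]
 [ 0.8284  0.2762 -0.4873]
 [ 0.499   0.0312  0.866 ]] [ 0.567  -0.0416  0.1257]
0.0 tcp [ 0.5747 -0.0438  0.1255]
0.03 tcp [ 0.5713 -0.0584  0.1514]
0.08 tcp [ 0.5657 -0.0828  0.1947]
rotvec tool deg [-26.0978  17.6049 -59.5428]
yaw 61.46916715037865 tgt x elev 0.0312296589211901
```

Request:
drive_tool([
  {"ax":0,"ay":0,"az":0,"dx":-0.02,"dy":0.002,"dz":0,"claw":-1},
  {"ax":0,"ay":0,"az":0,"dx":-0.035,"dy":0.002,"dz":0,"claw":-1},
  {"ax":0,"ay":0,"az":0,"dx":-0.04,"dy":0.002,"dz":0,"claw":-1},
  {"ax":0,"ay":0,"az":0,"dx":-0.045,"dy":0.002,"dz":0,"claw":-1},
  {"ax":0,"ay":0,"az":0,"dx":-0.045,"dy":0.002,"dz":0,"claw":-1},
  {"ax":0,"ay":0,"az":0,"dx":-0.045,"dy":0.002,"dz":0,"claw":-1},
  {"ax":0,"ay":0,"az":0,"dx":-0.045,"dy":0.002,"dz":0,"claw":-1},
  {"ax":0,"ay":0,"az":0,"dx":-0.04,"dy":0,"dz":0,"claw":-1},
  {"ax":0,"ay":0,"az":0,"dx":-0.03,"dy":0,"dz":0,"claw":-1},
  {"ax":0,"ay":0,"az":0,"dx":-0.02,"dy":0,"dz":0,"claw":-1},
])

```text
time: 14.8
ee_pos: [0.5572, -0.1062, 0.3473]
tcp_rot: [0.627, 0.779, -0.001, -0.001]
contact_force: [-0.8, -1.0, 0.2]
width: 0.015
finger_force: 58.5
```

Request:
drive_tool([
  {"ax":0,"ay":0,"az":-7.7,"dx":0,"dy":0,"dz":0,"claw":-1},
  {"ax":0,"ay":0,"az":-7.7,"dx":0,"dy":0,"dz":0,"claw":-1},
  {"ax":0,"ay":0,"az":-7.7,"dx":0,"dy":0,"dz":0,"claw":-1},
  {"ax":0,"ay":0,"az":-7.7,"dx":0,"dy":0,"dz":0,"claw":-1},
  {"ax":0,"ay":0,"az":-7.7,"dx":0,"dy":0,"dz":0,"claw":-1},
  {"ax":0,"ay":0,"az":-7.7,"dx":0,"dy":0,"dz":0,"claw":-1},
  {"ax":0,"ay":0,"az":-7.7,"dx":0,"dy":0,"dz":0,"claw":-1},
  {"ax":0,"ay":0,"az":-7.7,"dx":0,"dy":0,"dz":0,"claw":-1},
])

```text
time: 15.6
ee_pos: [0.5571, -0.1029, 0.3472]
tcp_rot: [0.136, 0.991, 0.0, -0.002]
contact_force: [0.7, -0.4, -1.3]
width: 0.015
finger_force: 58.5
```

Request:
drive_tool([
  {"ax":-7,"ay":0,"az":0,"dx":0,"dy":0,"dz":0,"claw":-1},
  {"ax":-7,"ay":0,"az":0,"dx":0,"dy":0,"dz":0,"claw":-1},
  {"ax":-7,"ay":0,"az":0,"dx":0,"dy":0,"dz":0,"claw":-1},
  {"ax":-7,"ay":0,"az":0,"dx":0,"dy":0,"dz":0,"claw":-1},
  {"ax":0,"ay":0,"az":0,"dx":0,"dy":0,"dz":0,"claw":-1},
  {"ax":0,"ay":0,"az":0,"dx":0,"dy":0,"dz":0,"claw":-1},
])

```text
time: 16.2
ee_pos: [0.5573, -0.1034, 0.3476]
tcp_rot: [0.135, 0.961, 0.239, 0.032]
contact_force: [0.8, 0.6, -0.0]
width: 0.0154
finger_force: 58.6
```

```bash
cat > ins.py <<'E'
from h import *
import sys
np.set_printoptions(precision=4,suppress=True)
P=(.583,.0137,1.345,-.0625)
s=manip.read_state();f=manip.grab_frame("wrist");print(s["time"],s["ee_pos"],s["q"],s["width"])
obs=[]
for n,fr in(("wrist",f),("top",manip.grab_frame("top")),("side",manip.grab_frame("side"))):
    for t in["cradle","clip_left","clip_right","partner"]:
        m=manip.mark_of(fr,t)
        if m and m[0]["confidence"]>.4: print(n,t,np.round(m[0]["centre"]),round(m[0]["confidence"],2),"err",(proj(fr,rpts(P)[t])-m[0]["centre"]).round(1))
r=R.from_quat(s["tcp_rot"]).as_matrix()
o,Rz,W=rotframe(P);cr=rpts(P)["cradle"]
tgt=np.column_stack([W[:,1],W[:,0],-W[:,2]])
T=cr-W[:,1]*.008
print("rotvec tool deg",np.degrees(R.from_matrix(r.T@tgt).as_rotvec()))
print("to seat in target tool axes",tgt.T@(T-s["ee_pos"]),"in tool axes",r.T@(T-s["ee_pos"]))
im=cv2.cvtColor(f["img"],cv2.COLOR_RGB2BGR)
for v in rpts(P).values():cv2.circle(im,tuple(int(a) for a in proj(f,v)),3,(0,0,255),-1)
cv2.imwrite("pics/i%.1f.png"%s["time"],im)
E
python3 ins.py;ls pics
```

```text
16.2 [ 0.5573 -0.1034  0.3476] [ 0.465   0.284  -0.0604  1.6873 -0.4875  1.2772  1.8661] 0.015425546944029601
wrist cradle [269. 197.] 0.57 err [-0.4  2. ]
wrist clip_left [268. 160.] 0.65 err [-0.1  0.9]
wrist clip_right [269. 233.] 0.67 err [1.4 1.2]
wrist partner [373. 204.] 0.79 err [-0.2 -2.6]
top cradle [296. 243.] 0.74 err [ 1.4 -4.1]
top clip_left [293. 252.] 0.81 err [0.1 1.8]
top clip_right [303. 223.] 0.94 err [-0.2  0.5]
top partner [254. 229.] 0.88 err [ 3.5 -4.9]
side clip_left [310. 219.] 0.74 err [ 1.5 -2.1]
side clip_right [337. 220.] 0.7 err [-1.7  3.8]
side partner [336. 187.] 0.68 err [-1.8  2. ]
rotvec tool deg [-2.0732  1.3622  0.8073]
to seat in target tool axes [-0.0071 -0.0571  0.2234] in tool axes [-0.001  -0.049   0.2254]
a.png
b.png
c.png
d.png
d11.1.png
d3.2.png
e.png
f.png
i16.2.png
w4.7.png
w8.2.png
```

Request:
drive_tool([
  {"ax":-2.1,"ay":1.4,"az":1.0,"dx":0,"dy":0,"dz":0,"claw":-1},
  {"ax":0,"ay":0,"az":0,"dx":-0.004,"dy":-0.027,"dz":0,"claw":-1},
  {"ax":0,"ay":0,"az":0,"dx":-0.003,"dy":-0.03,"dz":0.01,"claw":-1},
  {"ax":0,"ay":0,"az":0,"dx":0,"dy":0,"dz":0.03,"claw":-1},
  {"ax":0,"ay":0,"az":0,"dx":0,"dy":0,"dz":0.04,"claw":-1},
  {"ax":0,"ay":0,"az":0,"dx":0,"dy":0,"dz":0.04,"claw":-1},
  {"ax":0,"ay":0,"az":0,"dx":0,"dy":0,"dz":0.03,"claw":-1},
  {"ax":0,"ay":0,"az":0,"dx":0,"dy":0,"dz":0.02,"claw":-1},
  {"ax":0,"ay":0,"az":0,"dx":0,"dy":0,"dz":0,"claw":-1},
  {"ax":0,"ay":0,"az":0,"dx":0,"dy":0,"dz":0,"claw":-1},
])

```text
time: 17.95
ee_pos: [0.5699, -0.0693, 0.1737]
tcp_rot: [0.139, 0.956, 0.259, 0.022]
contact_force: [0.0, -0.4, 0.3]
width: 0.0155
finger_force: 58.6
```

```bash
python3 ins.py
```

```text
17.95 [ 0.5699 -0.0693  0.1737] [ 0.447   0.4949 -0.0966  1.8349 -0.5855  0.9755  2.016 ] 0.015451144811874196
wrist partner [508. 256.] 0.72 err [ 0.3 -2.1]
top cradle [299. 241.] 0.76 err [-1.3 -2.5]
top clip_left [295. 253.] 0.83 err [-1.8  0.8]
top clip_right [302. 221.] 0.65 err [0.1 2.4]
top partner [257. 227.] 0.78 err [ 0.4 -2.2]
side cradle [323. 221.] 0.76 err [ 0.4 -0.9]
side clip_left [315. 218.] 0.89 err [-3.2 -0.2]
side clip_right [336. 222.] 0.64 err [-0.2  1. ]
side partner [337. 191.] 0.92 err [-2.2 -1.7]
rotvec tool deg [ 0.1443  0.0944 -0.0243]
to seat in target tool axes [ 0.0009 -0.0017  0.0548] in tool axes [ 0.001  -0.0018  0.0548]
```

View pics/i17.9.png

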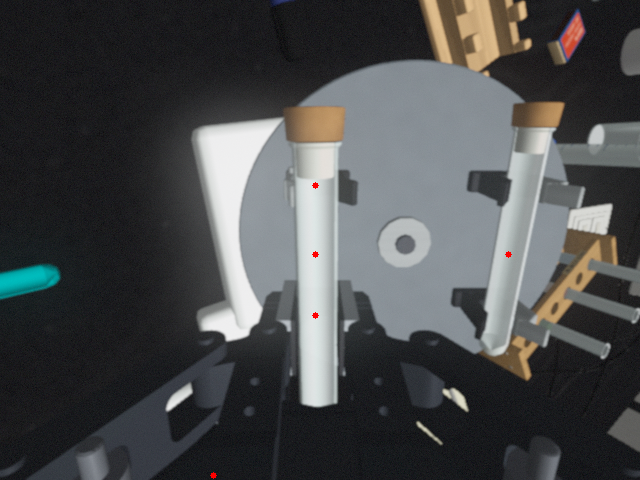

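```bash
ls pics | grep i1
```

```text
i16.2.png
i17.9.png
```

The view shows the cork-end clip straddling the held tube, steel jaw at (290,187) and fork at (348,187), with the tube at column 315. It is centred and parallel to the clip line, so I go in.

Request:
drive_tool([
  {"ax":0,"ay":0,"az":0,"dx":0.001,"dy":-0.0015,"dz":0.01,"claw":-1},
  {"ax":0,"ay":0,"az":0,"dx":0,"dy":0,"dz":0.012,"claw":-1},
  {"ax":0,"ay":0,"az":0,"dx":0,"dy":0,"dz":0.01,"claw":-1},
  {"ax":0,"ay":0,"az":0,"dx":0,"dy":0,"dz":0.005,"claw":-1},
  {"ax":0,"ay":0,"az":0,"dx":0,"dy":0,"dz":0.003,"claw":-1},
], squeeze=80)

```text
time: 19.2
ee_pos: [0.5737, -0.0475, 0.1384]
tcp_rot: [0.138, 0.955, 0.261, 0.022]
contact_force: [1.9, 4.2, 3.5]
width: 0.0145
finger_force: 79.0
```

Request:
drive_tool([
  {"ax":0,"ay":0,"az":0,"dx":0,"dy":0,"dz":0.003,"claw":-1},
  {"ax":0,"ay":0,"az":0,"dx":0,"dy":0,"dz":0.003,"claw":-1},
])

```text
time: 19.4
ee_pos: [0.5737, -0.0455, 0.1327]
tcp_rot: [0.138, 0.955, 0.26, 0.022]
contact_force: [1.1, 3.2, 0.7]
width: 0.0147
finger_force: 78.7
```

Request:
drive_tool([
  {"ax":0,"ay":0,"az":0,"dx":0,"dy":0,"dz":0.003,"claw":-1},
  {"ax":0,"ay":0,"az":0,"dx":0,"dy":0,"dz":0.002,"claw":-1},
])

```text
time: 19.6
ee_pos: [0.5738, -0.0442, 0.1281]
tcp_rot: [0.139, 0.955, 0.259, 0.021]
contact_force: [-0.2, 3.4, 5.5]
width: 0.0146
finger_force: 79.1
```

Request:
drive_tool([
  {"ax":0,"ay":0,"az":0,"dx":0,"dy":0,"dz":0.002,"claw":-1},
  {"ax":0,"ay":0,"az":0,"dx":0,"dy":0,"dz":0.0015,"claw":-1},
])

```text
time: 19.8
ee_pos: [0.5748, -0.0428, 0.1267]
tcp_rot: [0.139, 0.955, 0.26, 0.022]
contact_force: [-3.8, -0.2, 17.7]
width: 0.0146
finger_force: 80.6
```

Request:
drive_tool([
  {"ax":0,"ay":0,"az":0,"dx":0,"dy":0,"dz":0.0015,"claw":-1},
  {"ax":0,"ay":0,"az":0,"dx":0,"dy":0,"dz":0,"claw":-1},
])

```text
time: 20.0
ee_pos: [0.5749, -0.0427, 0.1266]
tcp_rot: [0.139, 0.955, 0.26, 0.022]
contact_force: [-4.9, 0.7, 17.4]
width: 0.0149
finger_force: 80.7
```

Request:
drive_tool([
  {"ax":0,"ay":0,"az":0,"dx":0,"dy":-0.001,"dz":0.0015,"claw":-1},
  {"ax":0,"ay":0,"az":0,"dx":0,"dy":0,"dz":0,"claw":-1},
])

```text
time: 20.2
ee_pos: [0.5753, -0.0429, 0.1264]
tcp_rot: [0.139, 0.955, 0.26, 0.023]
contact_force: [-8.7, -1.1, 28.9]
width: 0.0143
finger_force: 81.9
```

```bash
python3 - <<'E'
from h import *
np.set_printoptions(precision=4,suppress=True)
s=manip.read_state()
P=(.583,.0137,1.345,-.0625);o,Rz,W=rotframe(P)
print("force cradle axes",W.T@s["contact_force"],"torque",W.T@s["ft_torque"],"pos err",W.T@(s["ee_pos"]-(rpts(P)["cradle"]-W[:,1]*.008)))
f=manip.grab_frame("wrist")
for t in("jaw_left","jaw_right","clip_left","clip_right"):
  for m in manip.regions_of(f,t)[:1]:print(t,m["box"],m["confidence"])
cv2.imwrite("pics/g.png",cv2.resize(cv2.cvtColor(f["img"],cv2.COLOR_RGB2BGR)[100:400,180:580],None,fx=2,fy=2,interpolation=cv2.INTER_CUBIC))
E
```

```text
force cradle axes [11.2986  8.9582 26.4809] torque [ 2.1639 -1.8067 -0.3335] pos err [ 0.0013 -0.0003  0.0003]
jaw_left [286.8, 218.4, 39.2, 56.8] 0.6
jaw_right [300.4, 393.3, 21.0, 19.8] 0.7
clip_left [426.8, 235.8, 426.5, 399.5] 0.74
clip_right [425.8, 232.5, 428.5, 405.8] 0.82
```

View pics/g.png

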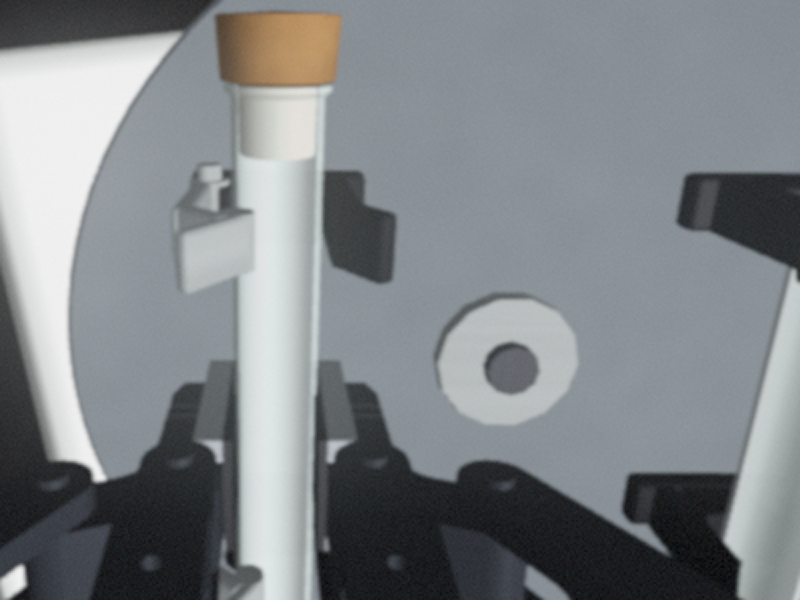

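The left jaw's lip overlaps the tube edge at crop pixel (250,235), and the right jaw's at (255,580). The force rose 11 N with no travel, so the tube is bottomed in its seat. I'll ease off, release and back straight out.

Request:
drive_tool([
  {"ax":0,"ay":0,"az":0,"dx":0,"dy":0,"dz":-0.003,"claw":-1},
  {"ax":0,"ay":0,"az":0,"dx":0,"dy":0,"dz":0,"claw":-0.3},
  {"ax":0,"ay":0,"az":0,"dx":0,"dy":0,"dz":0,"claw":-0.3},
  {"ax":0,"ay":0,"az":0,"dx":0,"dy":0,"dz":0,"claw":-0.3},
  {"ax":0,"ay":0,"az":0,"dx":0,"dy":0,"dz":-0.01,"claw":-0.3},
  {"ax":0,"ay":0,"az":0,"dx":0,"dy":0,"dz":-0.03,"claw":-0.3},
  {"ax":0,"ay":0,"az":0,"dx":0,"dy":0,"dz":-0.04,"claw":-0.3},
  {"ax":0,"ay":0,"az":0,"dx":0,"dy":0,"dz":-0.04,"claw":-0.3},
  {"ax":0,"ay":0,"az":0,"dx":0,"dy":0,"dz":-0.03,"claw":-0.3},
  {"ax":0,"ay":0,"az":0,"dx":0,"dy":0,"dz":0,"claw":-0.3},
], squeeze=40)

```text
time: 21.45
ee_pos: [0.5588, -0.1225, 0.2591]
tcp_rot: [0.141, 0.956, 0.257, 0.026]
contact_force: [-0.4, -0.1, -0.7]
width: 0.0299
finger_force: 0.0
```

```bash
python3 - <<'E'
from h import *
np.set_printoptions(precision=4,suppress=True)
s=manip.read_state();print(s["time"],s["ee_pos"],s["tcp_rot"],s["q"],R.from_quat(s["tcp_rot"]).as_matrix())
P=(.583,.0137,1.345,-.0625)
f=manip.grab_frame("wrist")
im=cv2.cvtColor(f["img"],cv2.COLOR_RGB2BGR)
for n in("clip_left","clip_right"):
    cv2.circle(im,tuple(int(a) for a in proj(f,rpts(P)[n])),2,(0,0,255),-1)
u=proj(f,rpts(P)["cradle"]).astype(int);print(u)
cv2.imwrite("pics/j.png",cv2.resize(im[max(u[1]-130,0):u[1]+130,max(0,u[0]-100):u[0]+220],None,fx=2.3,fy=2.3,interpolation=cv2.INTER_CUBIC))
E
```

```text
21.45 [ 0.5588 -0.1225  0.2591] [0.1407 0.9558 0.2569 0.0263] [ 0.504   0.4017 -0.0546  1.7489 -0.5368  1.165   1.9907] [[-0.959   0.2554  0.1226]
 [ 0.2824  0.8285  0.4836]
 [ 0.022   0.4984 -0.8667]]
[321 208]
```

View pics/j.png

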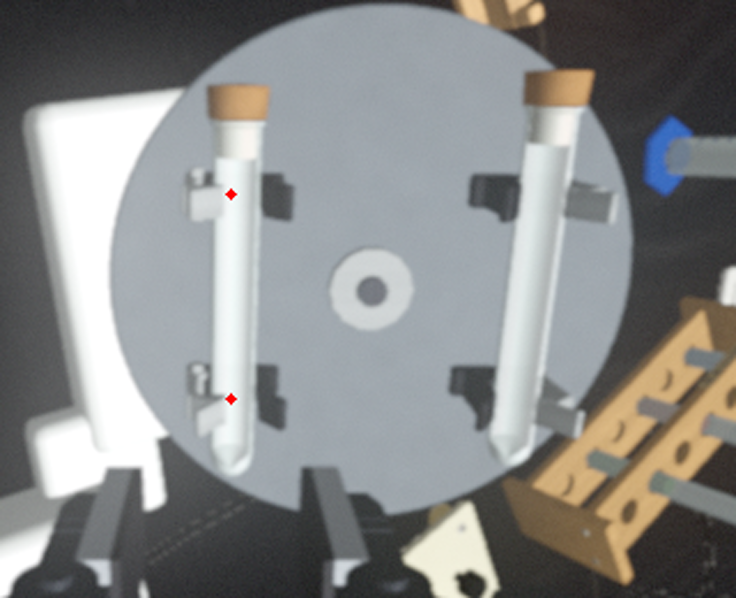

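Both tubes sit alike, with each steel jaw's lip over the tube edge: left clip (212,200), right clip (215,410), seats on the axis. Now the button: level the tool and move above it.

Request:
drive_tool([
  {"ax":7.5,"ay":0,"az":0,"dx":0,"dy":0,"dz":0,"claw":0.5},
  {"ax":7.5,"ay":0,"az":0,"dx":0,"dy":0,"dz":0,"claw":0.5},
  {"ax":7.5,"ay":0,"az":0,"dx":0,"dy":0,"dz":0,"claw":0.5},
  {"ax":7.5,"ay":-1.2,"az":0,"dx":0,"dy":0,"dz":0,"claw":0.5},
  {"ax":0,"ay":0,"az":0,"dx":-0.03,"dy":0.005,"dz":0,"claw":0.5},
  {"ax":0,"ay":0,"az":0,"dx":-0.04,"dy":0.006,"dz":0,"claw":0.5},
  {"ax":0,"ay":0,"az":0,"dx":-0.04,"dy":0.006,"dz":0,"claw":0.5},
  {"ax":0,"ay":0,"az":0,"dx":-0.04,"dy":0.005,"dz":0,"claw":0.5},
  {"ax":0,"ay":0,"az":0,"dx":0,"dy":0,"dz":0,"claw":0.5},
  {"ax":0,"ay":0,"az":0,"dx":0,"dy":0,"dz":0,"claw":0.5},
])

```text
time: 22.5
ee_pos: [0.7066, -0.1373, 0.2505]
tcp_rot: [0.14, 0.99, 0.002, -0.007]
contact_force: [-0.4, 0.3, -0.5]
width: 0.064
finger_force: 0.0
```

```bash
cat > btn.py <<'E'
from h import *
np.set_printoptions(precision=4,suppress=True)
s=manip.read_state();r=R.from_quat(s["tcp_rot"]).as_matrix();print(s["time"],s["ee_pos"],s["q"],"\n",r)
f=manip.grab_frame("wrist");t=manip.grab_frame("top");d=manip.grab_frame("side");obs=[]
for n,fr in(("w",f),("t",t),("s",d)):
    m=manip.mark_of(fr,"stop_top")
    if m:obs.append((fr,m[0]["centre"]));print(n,m[0],onz(fr,m[0]["centre"],.085),onz(fr,m[0]["centre"],.0945))
X=onz(f,obs[0][1],.085);print("tri",tri(obs))
for m in manip.regions_of(f,"stop_top")[:1]:
    print(m["box"],m["confidence"]);ys,xs=np.nonzero(m["mask"]);print("mask centre@.078",onz(f,(xs.mean(),ys.mean()),.078))
print("tool delta to wrist est",r.T@(X-s["ee_pos"]))
down=np.column_stack([[r[0,0],r[1,0],0]/np.hypot(r[0,0],r[1,0]),[0,0,0],[0,0,-1]]);down[:,1]=np.cross(down[:,2],down[:,0])
print("level rotvec",np.degrees(R.from_matrix(r.T@down).as_rotvec()))
E
python3 btn.py
```

```text
22.5 [ 0.7066 -0.1373  0.2505] [ 0.1338  0.6013  0.0349  1.3466 -0.0243  1.2075  1.4609] 
 [[-0.9606  0.2778 -0.0127]
 [ 0.2777  0.9607  0.005 ]
 [ 0.0136  0.0013 -0.9999]]
w {'centre': [307.3, 216.5], 'confidence': 0.6} [ 0.6992 -0.1438  0.085 ] [ 0.6972 -0.143   0.0945]
s {'centre': [368.8, 253.5], 'confidence': 0.64} [ 0.7006 -0.1306  0.085 ] [ 0.6998 -0.1414  0.0945]
tri (array([ 0.6984, -0.1428,  0.0953]), [np.float64(1.6863778901310165), np.float64(0.4925974133632956)])
[312.9, 213.5, 52.1, 56.8] 0.61
mask centre@.078 [ 0.6981 -0.1409  0.078 ]
tool delta to wrist est [ 0.0031 -0.0086  0.1655]
level rotvec [ 0.075  -0.7802 -0.0005]
```

```bash
python3 - <<'E'
from h import *
g=cv2.cvtColor(manip.grab_frame("side")["img"],cv2.COLOR_RGB2BGR);a=cv2.imread("pics/a.png")
# dark cap rows in a column strip
for n,im in(("before",a),("now",g)):
    v=im.max(2)[235:285,360:380].astype(int).mean(1).round().astype(int);print(n,list(zip(range(235,285),v))[5:40])
A=cv2.resize(a[246:262,358:380],None,fx=8,fy=8,interpolation=cv2.INTER_CUBIC);G=cv2.resize(g[236:276,350:390],None,fx=8,fy=8,interpolation=cv2.INTER_CUBIC)
r=cv2.matchTemplate(G,A,cv2.TM_CCOEFF_NORMED);_,m,_,l=cv2.minMaxLoc(r);print(m,"shift px",l[0]/8-8,l[1]/8-10)
f=manip.grab_frame("side");print(proj(f,[.699,-.1415,.0945]),proj(f,[.699,-.1415,.085]))
E
```

```text
before [(240, np.int64(31)), (241, np.int64(33)), (242, np.int64(31)), (243, np.int64(31)), (244, np.int64(31)), (245, np.int64(32)), (246, np.int64(32)), (247, np.int64(32)), (248, np.int64(32)), (249, np.int64(32)), (250, np.int64(50)), (251, np.int64(84)), (252, np.int64(105)), (253, np.int64(127)), (254, np.int64(121)), (255, np.int64(108)), (256, np.int64(109)), (257, np.int64(112)), (258, np.int64(101)), (259, np.int64(97)), (260, np.int64(94)), (261, np.int64(101)), (262, np.int64(122)), (263, np.int64(152)), (264, np.int64(183)), (265, np.int64(206)), (266, np.int64(229)), (267, np.int64(243)), (268, np.int64(244)), (269, np.int64(247)), (270, np.int64(254)), (271, np.int64(255)), (272, np.int64(255)), (273, np.int64(249)), (274, np.int64(227))]
now [(240, np.int64(25)), (241, np.int64(28)), (242, np.int64(26)), (243, np.int64(26)), (244, np.int64(27)), (245, np.int64(27)), (246, np.int64(26)), (247, np.int64(27)), (248, np.int64(25)), (249, np.int64(25)), (250, np.int64(42)), (251, np.int64(92)), (252, np.int64(117)), (253, np.int64(151)), (254, np.int64(162)), (255, np.int64(142)), (256, np.int64(125)), (257, np.int64(104)), (258, np.int64(108)), (259, np.int64(118)), (260, np.int64(98)), (261, np.int64(86)), (262, np.int64(82)), (263, np.int64(88)), (264, np.int64(100)), (265, np.int64(137)), (266, np.int64(194)), (267, np.int64(230)), (268, np.int64(233)), (269, np.int64(238)), (270, np.int64(252)), (271, np.int64(255)), (272, np.int64(254)), (273, np.int64(243)), (274, np.int64(214))]
0.8659368753433228 shift px -0.125 0.375
[368.50005442 253.51145437] [368.25186344 256.0393252 ]
```

The cap's lower edge in the side view sits about 2.5 px lower than at the start, matching a 9.5 mm drop, so it is latched. Gripping the cap.

Request:
drive_tool([
  {"ax":0,"ay":-0.8,"az":0,"dx":0.006,"dy":-0.006,"dz":0.02,"claw":0.5},
  {"ax":0,"ay":0,"az":0,"dx":0,"dy":0,"dz":0.04,"claw":0.5},
  {"ax":0,"ay":0,"az":0,"dx":0,"dy":0,"dz":0.04,"claw":0.5},
  {"ax":0,"ay":0,"az":0,"dx":0,"dy":0,"dz":0.035,"claw":0.5},
  {"ax":0,"ay":0,"az":0,"dx":0,"dy":0,"dz":0.02,"claw":0.5},
  {"ax":0,"ay":0,"az":0,"dx":0,"dy":0,"dz":0.014,"claw":0.5},
  {"ax":0,"ay":0,"az":0,"dx":0,"dy":0,"dz":0,"claw":0.5},
])

```text
time: 23.65
ee_pos: [0.6991, -0.1418, 0.0825]
tcp_rot: [0.141, 0.99, 0.001, 0.001]
contact_force: [-0.7, -0.1, 0.5]
width: 0.064
finger_force: 0.0
```

Request:
drive_tool([
  {"ax":0,"ay":0,"az":0,"dx":0,"dy":0,"dz":0,"claw":0.1},
  {"ax":0,"ay":0,"az":0,"dx":0,"dy":0,"dz":0,"claw":-0.2},
  {"ax":0,"ay":0,"az":0,"dx":0,"dy":0,"dz":0,"claw":-0.2},
  {"ax":0,"ay":0,"az":0,"dx":0,"dy":0,"dz":0,"claw":-0.2},
], squeeze=40)

```text
time: 24.05
ee_pos: [0.7018, -0.1422, 0.0863]
tcp_rot: [0.141, 0.99, 0.001, 0.004]
contact_force: [-0.4, -0.0, 2.5]
width: 0.0437
finger_force: 40.7
```

Request:
drive_tool([
  {"ax":0,"ay":0,"az":7,"dx":0,"dy":0,"dz":0,"claw":-0.2},
  {"ax":0,"ay":0,"az":8,"dx":0,"dy":0,"dz":0,"claw":-0.2},
  {"ax":0,"ay":0,"az":8,"dx":0,"dy":0,"dz":0,"claw":-0.2},
  {"ax":0,"ay":0,"az":8,"dx":0,"dy":0,"dz":0,"claw":-0.2},
  {"ax":0,"ay":0,"az":8,"dx":0,"dy":0,"dz":0,"claw":-0.2},
  {"ax":0,"ay":0,"az":8,"dx":0,"dy":0,"dz":0,"claw":-0.2},
  {"ax":0,"ay":0,"az":0,"dx":0,"dy":0,"dz":0,"claw":-0.2},
])

```text
time: 24.75
ee_pos: [0.7006, -0.1434, 0.0855]
tcp_rot: [0.525, 0.851, 0.001, 0.003]
contact_force: [-0.7, -2.9, 3.9]
width: 0.0435
finger_force: 41.0
```

```bash
python3 -c "
from h import *
s=manip.read_state();print(s)"
```

```text
{'time': 24.75, 'q': array([ 0.01498093,  0.75748457,  0.22722995,  1.4999504 , -0.19781637,
        0.90071943,  0.77080984]), 'joint_vel': array([ 1.48567201e-02, -1.54489677e-03, -2.85027577e-02,  1.10198278e-04,
        2.61853165e-02, -5.37469228e-03,  1.19036026e-01]), 'joint_efforts': array([ -1.77421957, -66.52751684,   4.09950748, -24.41183746,
        -1.06000889,  -0.32574632,  -1.28762249]), 'ee_pos': array([ 0.70061847, -0.14340995,  0.08547434]), 'tcp_rot': array([5.24526937e-01, 8.51388546e-01, 7.25687034e-04, 2.91706071e-03]), 'contact_force': array([-0.66624068, -2.89779339,  3.9479352 ]), 'ft_torque': array([-0.61565018,  0.36892969,  0.03611208]), 'finger_force': 41.018407344818115, 'width': 0.04348639643512532}
```

Request:
drive_tool([
  {"ax":0,"ay":0,"az":0,"dx":0,"dy":0,"dz":0,"claw":0.5},
  {"ax":0,"ay":0,"az":0,"dx":0,"dy":0,"dz":0,"claw":0.5},
  {"ax":0,"ay":0,"az":0,"dx":0,"dy":0,"dz":0,"claw":0.5},
  {"ax":0,"ay":0,"az":0,"dx":0,"dy":0,"dz":-0.02,"claw":0.5},
  {"ax":0,"ay":0,"az":0,"dx":0,"dy":0,"dz":-0.04,"claw":0.5},
  {"ax":0,"ay":0,"az":0,"dx":0,"dy":0,"dz":-0.045,"claw":0.5},
  {"ax":0,"ay":0,"az":0,"dx":0,"dy":0,"dz":-0.045,"claw":0.5},
  {"ax":0,"ay":0,"az":0,"dx":0,"dy":0,"dz":-0.04,"claw":0.5},
  {"ax":0,"ay":0,"az":0,"dx":0,"dy":0,"dz":-0.02,"claw":0.5},
  {"ax":0,"ay":0,"az":0,"dx":0,"dy":0,"dz":0,"claw":0.5},
])

```text
time: 25.75
ee_pos: [0.7016, -0.1425, 0.2995]
tcp_rot: [0.523, 0.852, 0.003, 0.006]
contact_force: [0.3, -0.3, 0.0]
width: 0.0641
finger_force: 0.0
```

Request:
drive_tool([
  {"ax":0,"ay":0,"az":0,"dx":-0.02,"dy":-0.01,"dz":-0.03,"claw":0.5},
  {"ax":0,"ay":0,"az":0,"dx":-0.02,"dy":-0.01,"dz":-0.03,"claw":0.5},
  {"ax":0,"ay":0,"az":0,"dx":-0.01,"dy":0,"dz":0,"claw":0.5},
  {"ax":0,"ay":0,"az":0,"dx":0,"dy":0,"dz":0,"claw":0.5},
  {"ax":0,"ay":0,"az":0,"dx":0,"dy":0,"dz":0,"claw":0.5},
  {"ax":0,"ay":0,"az":0,"dx":0,"dy":0,"dz":0,"claw":0.5},
])

```text
time: 26.35
ee_pos: [0.7034, -0.1938, 0.3522]
tcp_rot: [0.523, 0.852, 0.001, 0.0]
contact_force: [0.4, -0.0, 0.6]
width: 0.0642
finger_force: 0.0
```

```bash
python3 - <<'E'
from h import *
f=manip.grab_frame("side");g=cv2.cvtColor(f["img"],cv2.COLOR_RGB2BGR);a=cv2.imread("pics/a.png")
for im in(a,g): print(im.max(2)[248:270,360:380].astype(int).mean(1).round().astype(int).tolist())
w=manip.grab_frame("wrist")
c=np.hstack([cv2.resize(im[160:300,260:400],None,fx=2.7,fy=2.7,interpolation=cv2.INTER_CUBIC) for im in(a,g)])
cv2.imwrite("pics/k.png",c)
o=[(f,manip.mark_of(f,"stop_top")),(w,manip.mark_of(w,"stop_top"))]
print([x[1][:1] for x in o]);
if all(x[1] for x in o):print(tri([(x[0],x[1][0]["centre"]) for x in o]))
E
```

```text
[32, 32, 50, 84, 105, 127, 121, 108, 109, 112, 101, 97, 94, 101, 122, 152, 183, 206, 229, 243, 244, 247]
[28, 30, 46, 77, 98, 118, 115, 102, 102, 106, 96, 92, 90, 98, 117, 145, 175, 198, 220, 237, 238, 243]
[[{'centre': [368.8, 250.7], 'confidence': 0.64}], [{'centre': [334.5, 151.0], 'confidence': 0.94}]]
(array([ 0.69778255, -0.13920299,  0.10288146]), [np.float64(0.5239523283489153), np.float64(1.409958150369081)])
```

View pics/k.png

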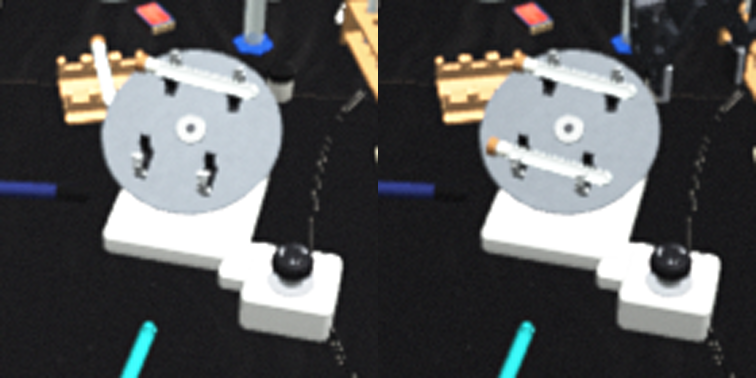

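The side view before and after shows the button profile back to its starting rows, so it is up. The tube sits in the lower clips at (545,162) and the rest is empty. Handing in.

```bash
python3 -c "
from cell import manip
print(manip.job_done())"
```

```text
the job is handed in; nothing more can be done
None
```

The job is handed in: I pressed the button until it latched, pressed the corked tube into the empty clips with both jaws over it, then turned the button clockwise until it popped up, all in about 26 s of the 64 s limit.

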